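# Cover the slug well of the magnetism kit and latch it

### The arm

A 7-joint arm with a two-finger parallel gripper is mounted at the origin on the work surface. World frame = base frame: x ahead of the robot, y to its left, z up, the work surface at z = 0. Lengths are in m, angles in rad, forces in N, time in s.
With the tool pointing down it reaches from about 0.4 to 0.85 m from the base axis. Payload 4.5 kg.
Tool frame: the origin (TCP) lies on the centre line of the jaws, within the pads' length; the fingertips stand 22 mm ahead of it and the grasp point (between the pads) lies 3 mm ahead of it; y points along the fingers, x is the direction in which the jaws open and shut, and the axes are right-handed (so a half turn about y gives the same grasp; the last joint's range is limited). The gripper opens to 85 mm and grips with 20 to 120 N. Pads are 22 mm wide; open, the fingers measure 114 mm over their backs; the gripper's body (76 mm by 85 mm) begins 54 mm behind the grasp point. The pads swing forward as they close: fully open they stand 13 mm farther back than shut.
Start: joints at [1.18, 0.689, -0.195, 1.565, 0.157, 0.902, -0.215], TCP at [0.258, -0.569, 0.253] pointing down, gripper open.
Joint ranges: [-3.01, 3.01], [-0.46, 2.08], [-1.47, 1.51], [0.13, 2.56], [-1, 4.14], [0.04, 2.09], [-2.66, 2.66]. Speed limits (rad/s): [2.57, 2.57, 3.14, 3.14, 3.14, 3.14, 3.14].

### API

Orientations are given as a unit quaternion [x, y, z, w].
In Python, from rig import r gives the robot as it stands.
- The arm moves only by the tool carry_out, never from a script. Its argument "plan" is a list of rows, each an object of numbers: "x", "y", "z": the shift along the tool's x, y, z in units of 40 mm (1.0 is 40 mm); "rx", "ry", "rz": the turn, a rotation vector about the tool's x, y, z in units of 6 degrees (1.0 is 6 degrees). In form: [{"x": .., "y": .., "z": .., "rx": .., "ry": .., "rz": ..}, ...]. A call has exactly 10 rows; each row is the pose to reach, as a shift and turn from the pose commanded when the call began, along the tool's axes at that moment; what a row does not reach only later rows make up. A row lasts 1/8 s, in which the tool goes at most 62.5 mm and 10.7 degrees, less where a joint would pass 70% of its speed; a pose out of reach is approached as far as the arm can. A call with a gripper value outside its range is refused whole. "fingers" is the opening, from 0 (shut) to 1 (fully open), set as the call begins (left out, the last holds). The fingers move at their own pace and stop on an object; the grip force is fixed at half the most. Time passes only in rows, so rows that repeat a pose let the fingers close, or fill a call up. It gives the time, the measured TCP pose, the force and the opening at its end, in the units of the state.
- r.get_obs(): the state, without advancing time (a new reading comes with each control period).
- r.get_image(name): name is "scene" or "top" or "wrist"; returns a dict with "img" (420x560x3 uint8, blue, green, red), "fx", "fy", "cx", "cy" (pixels), "k1" (the pictures are not rectified: a ray, as slopes to the right and down, at radius r is drawn at 1 + k1 r^2 times it, then the intrinsics apply), "rvec" (rotation vector, rad) and "tvec" (3), from world to camera coordinates, as OpenCV has them. Camera axes: x right, y down, z forward; pixel columns grow to the right and rows downward; lengths in m; the calibration is good to about 2 mm. A picture is of the moment at which its call begins. There is no depth.
- r.job_done(): hands the job in, once; it reports no verdict.
Trained networks look in a picture, given as the dict that the camera call returned (one of the last four; its "shot" number tells which), for a name from the list of things; names that differ only in an ending like _2 or _b are one class to them, and where a whole thing is asked for, a point or a joint stands for the part that bears it (a point fixed in the world has none). Each returns a list of dicts, best first, with "conf" (0 to 1); they miss things now and then, are a little off and sometimes report something else, mostly with a low value. They report only what shows in the picture. A call takes as long as a camera call. They do not tell look-alikes from the thing itself.
- r.look_for(thing, picture): "box" ([left, top, width, height] as shares, 0 to 1, of the picture: columns of its width, rows of its height, round what is visible of it).
- r.outline_of(thing, picture): "pixels" (420x560 bool, what is visible of it) and "box" ([left, top, width, height] as shares, 0 to 1, of the picture: columns of its width, rows of its height, round what is visible of it).
The state is a dict: "clock": time; "joints": joint angles; "dq": joint speeds; "joint_efforts": joint torques, N m; "ee_pos": TCP position; "orientation": TCP orientation; "force": force on the tool from outside, world axes, zero at the start; "torque": the same for the moment, N m; "width": finger opening in m.
Only numpy, scipy, OpenCV 4.12 (cv2) and the standard library are available. Lean on these libraries where they do the work, as an engineer would, in place of code of your own. Each camera call takes 0.05 s, during which the arm holds its last target. There are 200 camera calls.

### The job

Close up the slug well in the pine kit box: swing the steel turn latch clear of the well, set the white compass rose cover down fully home and flush on the two dark steel pins (lower it on, do not drop it; either way round is fine), then swing the latch all the way back so that its nose holds the cover. Leave the slug in its well and everything else where it is.

Things in the scene. Friction and masses are not known exactly. Their poses are not given: they have to be found in the camera images.
- kitbox: Pine kit box, fixed, 220 (x) x 270 (y) x 50 mm high. Origin: centre of its underside. Its -y half is a solid deck, 50 mm above the desk, with a 46 x 40 mm well, 32 deep; its +y half an open bay (walls 8 mm) with the magnet and the top. A fixed lid 270 mm tall is propped open along its +y edge, leaning outward.
- seat (a point): Centre of the well's mouth on the deck's top face (x 0, y -65, z 50 mm of the box), axes as the box's. Two dark steel pins, 8 mm diameter, 15 mm tall, top 6 mm tapered to 4 mm, stand on the deck at y +40 and -40 mm from here. The seated cover's origin comes here, its x axis along the box's y (either way round).
- latch_pivot (a point): Pivot of the latch (vertical axis), 85 mm towards the box's -x from the seat, at the lower face of the latch lever, 9 mm above the deck. Axes as the box's.
- latch_knob (a point): Grip point on the latch's black knob: upright cylinder, 16 mm diameter, 30 mm tall, standing on the lever's tail 55 mm from the pivot. This point lies on the knob's axis, 24 mm above the lever's top face, 6 mm below the knob's top, 39 mm above the deck.
- latch (a joint): Angle of the steel turn latch (14 mm wide, 6 thick, underside 3 mm above a seated cover). 0: stop, nose (62 mm from the pivot) pointing to the box's +x over the well and the cover's edge, tail with knob to -x. Grows anticlockwise from above to 1.75 (knob swings towards the box's -y); from 0.8 on the nose is clear of the cover. Stays where it is left.
- cover: White plastic compass rose plate, loose, starts lying flat on the desk: 110 (x) x 70 (y) x 6 mm, with two 12 mm through holes at x +40 and -40 mm. Origin: centre of its underside; z up. A red upright grip bar stands on its middle: 44 mm along x, 12 mm wide along y, 32 mm tall (top 38 mm above the underside). About 70 g.
- cover_grip (a point): Grip point on the red bar of the cover: 30 mm above the cover's underside, over its origin, axes as the cover's. Pinch the bar across y.
- slug: Steel slug, cylinder 20 mm diameter, 25 mm tall, standing in the well, below the deck's face. Origin: its underside. Bystander.
- magnet: Red horseshoe magnet with silver ends, about 75 x 66 x 12 mm, lying in the open bay. Bystander.
- top: Wooden spinning top, 44 mm diameter, 60 mm tall, standing on its head in the open bay with its iron spindle up. Bystander.
- eraser: White eraser, 50 x 22 x 13 mm, on the desk. Bystander.
- plotter: Small round brass plotting compass, 44 mm diameter, 13 mm tall, on the desk. Bystander.
- jar: Glass jar with a green cap, 56 mm diameter, 75 mm tall, on the desk. Bystander.
Things that resemble listed ones, but are neither listed nor needed, are in the scene too. What is shaped like the cover but purple is not meant.

How it is judged:
By the outcome, as a careful person would: the job done as asked, in the order asked, and still so for the second after the job is handed in, with the robot touching nothing.
It also fails if it takes over 58 s, if anything falls off the work surface, if the arm or the gripper's body presses on something with over 40 N, if the wrist force passes 120 N, or if a joint passes its speed limit or range.

## Working session

There is one attempt and no reset: what is moved stays moved. The work goes in short steps, Python scripts to look and compute and a tool call to move; the robot and the scene stay as the last step left them, time stands still between calls to the robot, and variables do not carry over. Pictures are saved under pics/ and viewed, about 8 in all and at most 12, crops included, and the job is handed in when it is done.

Besides the shell and the picture viewer there is one more tool, called after ">>>" by a JSON object that holds its "name" and its "arguments", one argument or row to a line. carry_out: Moves the arm, as the interface text tells. Its arguments: {"type":"object","properties":{"plan":{"type":"array","items":{"type":"object","properties":{"x":{"type":"number"},"y":{"type":"number"},"z":{"type":"number"},"rx":{"type":"number"},"ry":{"type":"number"},"rz":{"type":"number"}}}},"fingers":{"type":"number"}},"required":["plan"]}

```bash
mkdir -p pics; ls
python3 - <<'E'
from rig import r
import cv2,numpy as np
o=r.get_obs();print({k:np.round(v,3) for k,v in o.items()})
ims=[]
for n in("scene","top"):
    p=r.get_image(n);cv2.imwrite(f"pics/{n}0.png",p["img"]);print(n,p["fx"],p["k1"],np.round(p["rvec"],3),np.round(p["tvec"],3))
    for t in("kitbox","cover","latch","latch_knob","slug","plotter","jar","eraser"):
        print(t,[(round(d["conf"],2),[int(v*s) for v,s in zip(d["box"],(560,420,560,420))]) for d in r.look_for(t,p)])
E
```

```text
pics
{'clock': np.float64(0.0), 'joints': array([ 1.18 ,  0.69 , -0.195,  1.566,  0.157,  0.902, -0.215]), 'dq': array([ 0.002, -0.002, -0.001, -0.001, -0.001, -0.   , -0.   ]), 'joint_efforts': array([-1.0000e-03, -5.3961e+01, -1.2670e+00, -1.5855e+01,  9.0000e-03,
        9.0000e-03,  0.0000e+00]), 'ee_pos': array([ 0.257, -0.569,  0.252]), 'orientation': array([-0.594,  0.384, -0.383,  0.594]), 'force': array([-0.25 , -0.29 , -0.127]), 'torque': array([-0.008, -0.03 ,  0.026]), 'width': np.float64(0.085)}
scene 544.8290296104393 -0.12495337859479178 [ 2.367  0.895 -0.287] [-0.391 -0.305  1.44 ]
kitbox [(0.72, [281, 8, 176, 236])]
cover [(0.91, [243, 235, 58, 45]), (0.67, [172, 261, 61, 53]), (0.63, [139, 216, 53, 30])]
latch [(0.63, [282, 153, 54, 27])]
latch_knob [(0.79, [277, 151, 58, 31])]
slug [(0.4, [341, 190, 10, 9])]
plotter [(0.62, [297, 299, 22, 21]), (0.32, [334, 141, 37, 25])]
jar []
eraser [(0.59, [120, 314, 25, 10]), (0.53, [378, 161, 15, 18])]
top 434.6001590008766 -0.10024516348188678 [ 2.153 -2.158  0.134] [-0.068  0.574  1.107]
kitbox [(0.95, [73, 134, 192, 112])]
cover [(0.85, [325, 244, 42, 46]), (0.75, [346, 188, 30, 45]), (0.6, [283, 170, 47, 36])]
latch [(0.67, [224, 190, 20, 48]), (0.61, [399, 150, 25, 25])]
latch_knob []
slug [(0.63, [222, 171, 10, 13]), (0.4, [169, 189, 31, 29])]
plotter [(0.59, [314, 134, 17, 13])]
jar [(0.81, [399, 148, 27, 26]), (0.34, [317, 135, 12, 12])]
eraser [(0.56, [407, 218, 15, 15])]
```

Run:
```python
import cv2,numpy as np
a=cv2.imread("pics/scene0.png");b=cv2.imread("pics/top0.png")
a=cv2.resize(a[0:340,100:470],None,fx=1.6,fy=1.6,interpolation=2)
cv2.imwrite("pics/s1.png",a)
b=cv2.resize(b[110:310,60:440],None,fx=2.1,fy=2.1,interpolation=2)
cv2.imwrite("pics/t1.png",b)
```

```text
(no output)
```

View pics/s1.png

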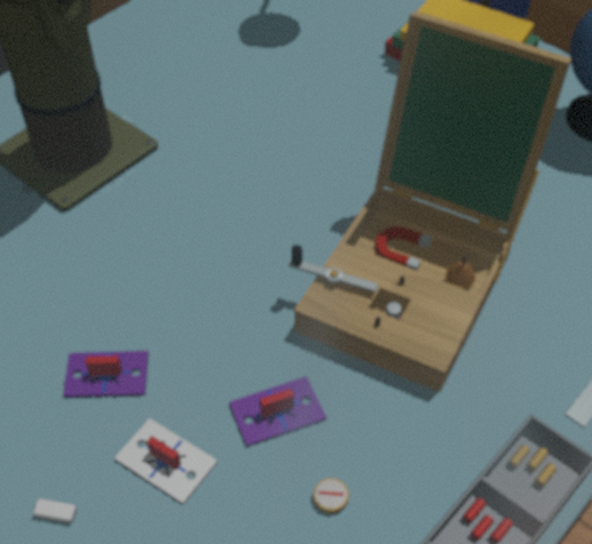

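View pics/t1.png

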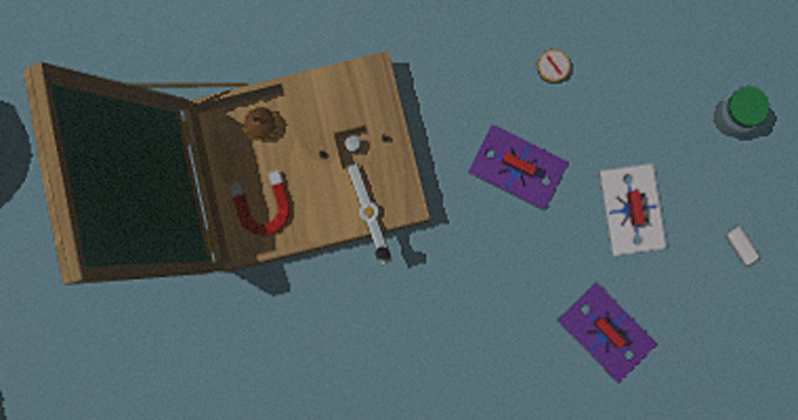

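White cover: scene (203,287), top (361,210). It could be mistaken for the purple plates at scene (166,233) and (273,256), top (307,189) and (349,268). The task rules out purple, so I choose the white one. Next I measure.

```bash
cat > h.py <<'E'
from rig import r
import cv2,numpy as np
from scipy.spatial.transform import Rotation as R
def K(p): return np.array([[p["fx"],0,p["cx"]],[0,p["fy"],p["cy"]],[0,0,1.]])
def D(p): return np.array([p["k1"],0,0,0,0.])
def proj(p,X): return cv2.projectPoints(np.asarray(X,float).reshape(-1,1,3),np.array(p["rvec"]),np.array(p["tvec"]),K(p),D(p))[0].reshape(-1,2)
def onz(p,uv,z):
    uv=np.asarray(uv,float).reshape(-1,1,2)
    d=cv2.undistortPoints(uv,K(p),D(p)).reshape(-1,2)
    M=cv2.Rodrigues(np.array(p["rvec"]))[0];C=-M.T@np.array(p["tvec"])
    w=np.c_[d,np.ones(len(d))]@M
    return C+w*((z-C[2])/w[:,2])[:,None]
def fit_pose(obs,X,x0):
    """obs: list of (picture, Nx2 pixels), X: Nx3 body points with known z -> x,y,yaw"""
    from scipy.optimize import least_squares
    def W(v): return np.c_[np.asarray(X)[:,:2]@R.from_euler('z',v[2]).as_matrix()[:2,:2].T+v[:2],np.asarray(X)[:,2]]
    return least_squares(lambda v:np.concatenate([(proj(p,W(v))-uv)[~np.isnan(uv).any(1)].ravel() for p,uv in obs]),x0,loss='soft_l1')
def down(yaw): # tool y down, tool x at world yaw
    x=np.array([np.cos(yaw),np.sin(yaw),0]);y=np.array([0,0,-1.]);return R.from_matrix(np.c_[x,y,np.cross(x,y)])
def delta(pos,Rt,p0=None,R0=None):
    o=r.get_obs();p0=o["ee_pos"] if p0 is None else p0;R0=R.from_quat(o["orientation"]) if R0 is None else R0
    return np.round(np.r_[R0.inv().apply(np.asarray(pos)-p0)/.04,np.degrees((R0.inv()*Rt).as_rotvec())/6],2)
E
python3 - <<'E'
from h import *
o=r.get_obs();print(np.round(R.from_quat(o["orientation"]).as_matrix(),3))
t=r.get_image("top");s=r.get_image("scene")
for p,uvs in((t,[(213.8,183.3),(244.3,175.7),(235.7,210.5),(242.4,231)]),(s,[(350.6,175.6),(335.6,201.3),(309,171.5),(285,156)])):
    for uv,z in zip(uvs,(.057,.057,.066,.095)): print(np.round(onz(p,uv,z)[0],4))
    c=max(r.outline_of("cover",p),key=lambda d:p["img"][d["pixels"]].min(axis=1).mean())
    m=c["pixels"].astype(np.uint8)
    n=cv2.findContours(m,0,2)[0];n=max(n,key=cv2.contourArea)
    q=onz(p,n.reshape(-1,2)+0.,.006)[:,:2]
    print("cover",cv2.minAreaRect(q.astype(np.float32)),c["conf"])
E
```

```text
[[ 0.412  0.     0.911]
 [-0.911 -0.     0.412]
 [ 0.    -1.     0.   ]]
[0.6056 0.0956 0.057 ]
[0.6253 0.0164 0.057 ]
[0.5337 0.037  0.066 ]
[0.48   0.0171 0.095 ]
cover ((0.5402291417121887, -0.29500365257263184), (0.11006852984428406, 0.07159093767404556), 6.865622520446777) 0.61
[0.6096 0.0964 0.057 ]
[0.6291 0.0186 0.057 ]
[0.538  0.0383 0.066 ]
[0.4857 0.018  0.095 ]
cover ((0.5430826544761658, -0.29477059841156006), (0.11252810806035995, 0.07302048802375793), 8.080557823181152) 0.55
```

Run:
```python
from h import *
t=cv2.imread("pics/top0.png")[150:310,270:440];s=cv2.imread("pics/scene0.png")[200:330,110:320]
cv2.imwrite("pics/c1.png",np.hstack([cv2.resize(t,(400,400)),cv2.resize(s,(400,400))]))
print(delta([.483,.018,.18],down(np.radians(-74))))
```

```text
[-11.06   1.83  11.19  -0.     1.39   0.  ]
```

View pics/c1.png

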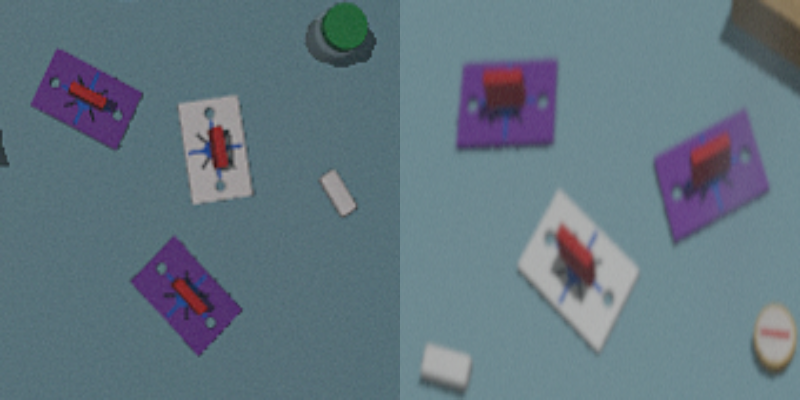

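The crop confirms it: the white plate at (217,148) in the left half is the cover, and the two similar plates are purple. Moving over the knob.

>>> {"name": "carry_out", "arguments": {
  "plan": [
    {"x": -1, "y": 0.1, "z": 1, "ry": 0.1},
    {"x": -2.2, "y": 0.3, "z": 2.2, "ry": 0.3},
    {"x": -3.4, "y": 0.5, "z": 3.4, "ry": 0.5},
    {"x": -4.6, "y": 0.7, "z": 4.6, "ry": 0.6},
    {"x": -5.8, "y": 0.9, "z": 5.8, "ry": 0.8},
    {"x": -7, "y": 1.1, "z": 7, "ry": 0.9},
    {"x": -8.2, "y": 1.3, "z": 8.2, "ry": 1.1},
    {"x": -9.4, "y": 1.5, "z": 9.4, "ry": 1.2},
    {"x": -10.4, "y": 1.7, "z": 10.5, "ry": 1.3},
    {"x": -11.06, "y": 1.8, "z": 11.19, "ry": 1.39}
  ],
  "fingers": 0.45
}}

```text
invalid input
```

>>> {"name": "carry_out", "arguments": {
  "plan": [
    {"x": -1, "y": 0.1, "z": 1, "rx": 0, "ry": 0.1, "rz": 0},
    {"x": -2.2, "y": 0.3, "z": 2.2, "rx": 0, "ry": 0.3, "rz": 0},
    {"x": -3.4, "y": 0.5, "z": 3.4, "rx": 0, "ry": 0.5, "rz": 0},
    {"x": -4.6, "y": 0.7, "z": 4.6, "rx": 0, "ry": 0.6, "rz": 0},
    {"x": -5.8, "y": 0.9, "z": 5.8, "rx": 0, "ry": 0.8, "rz": 0},
    {"x": -7, "y": 1.1, "z": 7, "rx": 0, "ry": 0.9, "rz": 0},
    {"x": -8.2, "y": 1.3, "z": 8.2, "rx": 0, "ry": 1.1, "rz": 0},
    {"x": -9.4, "y": 1.5, "z": 9.4, "rx": 0, "ry": 1.2, "rz": 0},
    {"x": -10.4, "y": 1.7, "z": 10.5, "rx": 0, "ry": 1.3, "rz": 0},
    {"x": -11.06, "y": 1.8, "z": 11.19, "rx": 0, "ry": 1.39, "rz": 0}
  ],
  "fingers": 0.45
}}

```text
clock: 2.35
ee_pos: [0.4788, 0.0069, 0.1829]
orientation: [-0.564, 0.425, -0.426, 0.565]
force: [1.2, -1.0, 0.7]
width: 0.0386
```

Run:
```python
from h import *
p=r.get_image("wrist");cv2.imwrite("pics/w1.png",p["img"])
o=r.get_obs();print(o["ee_pos"],np.round(o["joints"],2),o["width"])
M=cv2.Rodrigues(np.array(p["rvec"]))[0];print(-M.T@p["tvec"],M[2])
for t in("latch_knob","latch","slug","kitbox"):
    print(t,[(round(d["conf"],2),[int(v*s) for v,s in zip(d["box"],(560,420,560,420))]) for d in r.look_for(t,p)])
```

```text
[0.4825157  0.01856615 0.18232527] [-0.12  0.62 -0.02  2.07  0.01  0.44 -1.42] 0.038690679454332015
[0.55110777 0.02708756 0.30446825] [-0.28181866 -0.08015193 -0.95611396]
latch_knob [(0.78, [239, 27, 35, 199])]
latch [(0.73, [237, 29, 36, 194])]
slug [(0.77, [250, 0, 25, 14])]
kitbox [(0.6, [0, 3, 365, 222])]
```

View pics/w1.png

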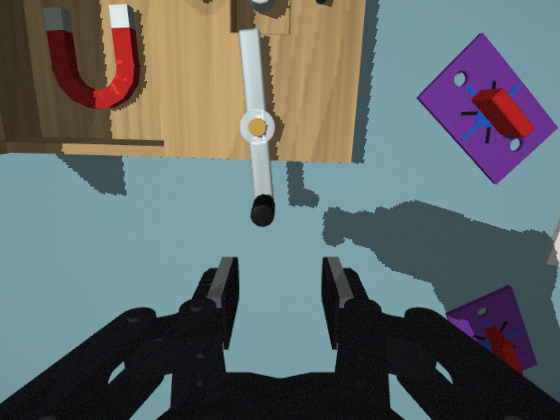

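Run:
```python
from h import *
p=r.get_image("wrist")
k,pv,n=[onz(p,uv,z)[0] for uv,z in(((262,212),.095),((257,127),.066),((249,33),.065))]
print(k,pv,n,np.linalg.norm((k-pv)[:2]),np.linalg.norm((n-pv)[:2]))
print("latch dir deg",np.degrees(np.arctan2(*(pv-k)[[1,0]])))
e=onz(p,[(200,156),(352,161)],.05);print("edge -x",e,np.degrees(np.arctan2(*(e[0]-e[1])[[1,0]]))-90)
print(np.degrees(R.from_quat(r.get_obs()["orientation"]).as_euler('zyx')))
g=[k[0],k[1],.092];print(delta(g,down(np.radians(-74))))
print(delta(g,down(np.radians(-74)),np.array([.483,.018,.18]),down(np.radians(-74))))
```

```text
[0.48339757 0.01803664 0.095     ] [0.53226733 0.0363691  0.066     ] [0.58807801 0.05673407 0.065     ] 0.05219514239177301 0.05941013297759698
latch dir deg 20.56252076255422
edge -x [[ 0.49878689  0.07287758  0.05      ]
 [ 0.52674236 -0.03814625  0.05      ]] 14.133112353927515
[  0.09803238  74.08231129 -90.14956269]
[-0.31  2.27  0.25  0.01 -0.01  0.01]
[0.   2.2  0.01 0.   0.   0.  ]
```

Run:
```python
from h import *
for i in range(4):
    p=r.get_image("wrist");o=r.get_obs();print(o["clock"],np.round(o["ee_pos"],4),np.round(o["dq"],2),np.round(onz(p,(262,212),.095)[0],4))
cv2.imwrite("pics/w2.png",p["img"]);print([(d["conf"],[int(v*s) for v,s in zip(d["box"],(560,420,560,420))]) for d in r.look_for("latch_knob",p)])
```

```text
2.7 [0.4773 0.0032 0.1831] [ 0.01 -0.   -0.    0.   -0.   -0.   -0.  ] [0.4832 0.0169 0.095 ]
2.75 [0.4773 0.0031 0.1831] [ 0. -0. -0. -0. -0. -0. -0.] [0.4831 0.0164 0.095 ]
2.8 [0.4774 0.0031 0.1832] [-0.   -0.   -0.01 -0.   -0.   -0.   -0.  ] [0.4832 0.0163 0.095 ]
2.85 [0.4775 0.0034 0.1831] [-0.01  0.   -0.   -0.    0.    0.   -0.  ] [0.4833 0.0164 0.095 ]
[(0.9, [233, 24, 33, 199])]
```

Run:
```python
from h import *
p=r.get_image("wrist")
g=p["img"].max(axis=2)[180:235,235:285]<45
n,l,st,c=cv2.connectedComponentsWithStats(g.astype(np.uint8));print(st,c)
o=r.get_obs()
w=onz(p,[(256.5,209),(251,124),(243,30)],.066);w[0]=onz(p,(256.5,209),.095)[0]
print(w,np.degrees(np.arctan2(*(w[1]-w[0])[[1,0]])))
e=onz(p,[(194,153),(346,158)],.05);print(e)
print(delta([*w[0][:2],.092],down(np.radians(-74))))
```

```text
[[   0    0   50   55 2187]
 [  12   12   24   31  563]] [[24.67169639 26.93964335]
 [23.8330373  27.23445826]]
[[0.48442089 0.0208611  0.095     ]
 [0.53324354 0.03959227 0.066     ]
 [0.58887065 0.05935158 0.066     ]] 20.989674312263205
[[ 0.5000122   0.07659327  0.05      ]
 [ 0.52756221 -0.03433491  0.05      ]]
[-0.36  2.28  0.28 -0.   -0.02  0.  ]
```

>>> {"name": "carry_out", "arguments": {
  "plan": [
    {"x": -0.17, "y": 0.1, "z": 0.12, "rx": 0, "ry": 0, "rz": 0},
    {"x": -0.34, "y": 0.4, "z": 0.25, "rx": 0, "ry": 0, "rz": 0},
    {"x": -0.34, "y": 0.8, "z": 0.25, "rx": 0, "ry": 0, "rz": 0},
    {"x": -0.34, "y": 1.2, "z": 0.25, "rx": 0, "ry": 0, "rz": 0},
    {"x": -0.34, "y": 1.6, "z": 0.25, "rx": 0, "ry": 0, "rz": 0},
    {"x": -0.34, "y": 1.9, "z": 0.25, "rx": 0, "ry": 0, "rz": 0},
    {"x": -0.34, "y": 2.1, "z": 0.25, "rx": 0, "ry": 0, "rz": 0},
    {"x": -0.34, "y": 2.25, "z": 0.25, "rx": 0, "ry": 0, "rz": 0},
    {"x": -0.34, "y": 2.25, "z": 0.25, "rx": 0, "ry": 0, "rz": 0},
    {"x": -0.34, "y": 2.25, "z": 0.25, "rx": 0, "ry": 0, "rz": 0}
  ],
  "fingers": 0.45
}}

```text
clock: 4.2
ee_pos: [0.4838, 0.0207, 0.0933]
orientation: [-0.565, 0.425, -0.426, 0.565]
force: [-0.9, 0.9, -0.1]
width: 0.0384
```

Run:
```python
from h import *
p=r.get_image("wrist");cv2.imwrite("pics/w3.png",p["img"])
o=r.get_obs();print(o["ee_pos"],o["force"],o["width"])
cx=np.array([.534,.0375]);yaw=np.radians(14)
p0=o["ee_pos"];R0=R.from_quat(o["orientation"])
for a in np.linspace(.1,1.4,10):
    k=cx-.055*np.array([np.cos(yaw+a),np.sin(yaw+a)])
    print(round(a,2),delta([*k,p0[2]],down(yaw+a-np.pi/2),p0,R0))
```

```text
[0.48386091 0.02068997 0.09330962] [-0.18484443  0.20311716  0.31593598] 0.03857303235433792
0.1 [ 0.03 -0.   -0.05 -0.01 -0.62  0.  ]
0.24 [ 0.23  0.   -0.02 -0.01 -2.    0.  ]
0.39 [ 0.42  0.    0.03 -0.01 -3.38  0.  ]
0.53 [ 0.6   0.    0.11 -0.01 -4.76  0.  ]
0.68 [ 0.77  0.    0.22 -0.01 -6.14  0.  ]
0.82 [ 0.92  0.    0.35 -0.01 -7.52  0.  ]
0.97 [ 1.05  0.    0.5  -0.01 -8.9   0.01]
1.11 [ 1.150e+00  0.000e+00  6.700e-01 -1.000e-02 -1.028e+01  1.000e-02]
1.26 [ 1.230e+00  0.000e+00  8.500e-01 -1.000e-02 -1.166e+01  1.000e-02]
1.4 [ 1.290e+00  0.000e+00  1.040e+00 -0.000e+00 -1.304e+01  1.000e-02]
```

View pics/w3.png

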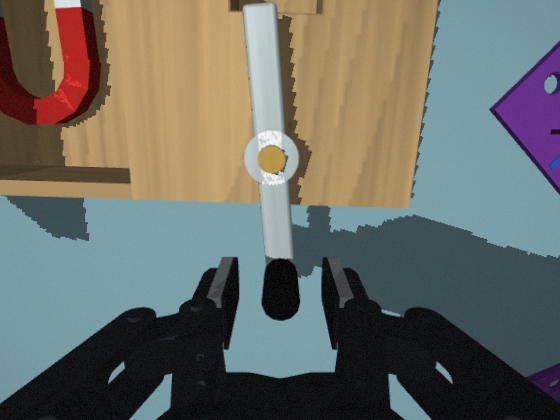

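The knob (280,290) sits midway between the pads. I cage it loosely and swing the latch.

>>> {"name": "carry_out", "arguments": {
  "plan": [
    {"x": 0, "y": 0, "z": -0.02, "rx": 0, "ry": 0, "rz": 0},
    {"x": 0, "y": 0, "z": -0.05, "rx": 0, "ry": -0.3, "rz": 0},
    {"x": 0.03, "y": 0, "z": -0.05, "rx": 0, "ry": -0.6, "rz": 0},
    {"x": 0.23, "y": 0, "z": -0.02, "rx": 0, "ry": -2, "rz": 0},
    {"x": 0.42, "y": 0, "z": 0.03, "rx": 0, "ry": -3.4, "rz": 0},
    {"x": 0.6, "y": 0, "z": 0.11, "rx": 0, "ry": -4.8, "rz": 0},
    {"x": 0.77, "y": 0, "z": 0.22, "rx": 0, "ry": -6.1, "rz": 0},
    {"x": 0.92, "y": 0, "z": 0.35, "rx": 0, "ry": -7.5, "rz": 0},
    {"x": 1.05, "y": 0, "z": 0.5, "rx": 0, "ry": -8.9, "rz": 0},
    {"x": 1.15, "y": 0, "z": 0.67, "rx": 0, "ry": -10.3, "rz": 0}
  ],
  "fingers": 0.24
}}

```text
clock: 5.5
ee_pos: [0.5217, -0.0164, 0.0929]
orientation: [0.703, -0.073, 0.073, -0.703]
force: [-0.6, 0.4, 1.1]
width: 0.0209
```

Run:
```python
from h import *
for i in range(3): p=r.get_image("wrist")
cv2.imwrite("pics/w4.png",p["img"])
o=r.get_obs();print(o["ee_pos"],o["force"],o["width"],np.degrees(R.from_quat(o["orientation"]).as_euler('zyx')))
cx=np.array([.534,.0375]);yaw=np.radians(14)
for a in (1.25,1.3,1.4):
    k=cx-.055*np.array([np.cos(yaw+a),np.sin(yaw+a)])
    print(round(a,2),delta([*k,.093],down(yaw+a-np.pi/2)))
```

```text
[ 0.52215995 -0.01646352  0.09286567] [-0.23192679 -0.09547222  0.38236203] 0.020503085704381262 [-1.58615709e-02  1.23391330e+01 -8.99841733e+01]
1.25 [ 0.19 -0.    0.02 -0.   -1.33  0.  ]
1.3 [ 0.26 -0.    0.03 -0.   -1.8   0.  ]
1.4 [ 0.39 -0.    0.06 -0.   -2.76  0.  ]
```

View pics/w4.png

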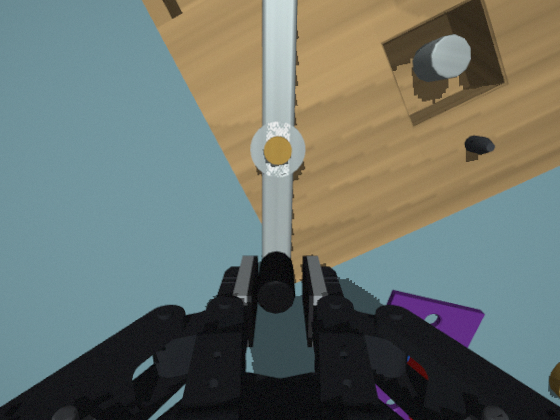

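>>> {"name": "carry_out", "arguments": {
  "plan": [
    {"x": 0, "y": 0, "z": 0, "rx": 0, "ry": 0, "rz": 0},
    {"x": 0, "y": 0, "z": 0, "rx": 0, "ry": 0, "rz": 0},
    {"x": 0, "y": -0.5, "z": 0, "rx": 0, "ry": 0, "rz": 0},
    {"x": 0, "y": -1.2, "z": 0, "rx": 0, "ry": 0, "rz": 0},
    {"x": 0.3, "y": -1.8, "z": 0, "rx": 0, "ry": 0, "rz": 0},
    {"x": 0.9, "y": -2.4, "z": -0.2, "rx": 0, "ry": 0, "rz": 0},
    {"x": 1.4, "y": -2.7, "z": -0.4, "rx": 0, "ry": 0, "rz": 0},
    {"x": 1.5, "y": -2.8, "z": -0.5, "rx": 0, "ry": 0, "rz": 0},
    {"x": 1.5, "y": -2.8, "z": -0.5, "rx": 0, "ry": 0, "rz": 0},
    {"x": 1.5, "y": -2.8, "z": -0.5, "rx": 0, "ry": 0, "rz": 0}
  ],
  "fingers": 0.6
}}

```text
clock: 6.9
ee_pos: [0.5751, -0.0476, 0.2042]
orientation: [0.703, -0.076, 0.074, -0.703]
force: [0.5, -0.6, 1.0]
width: 0.0515
```

Run:
```python
from h import *
for i in range(4): p=r.get_image("wrist")
cv2.imwrite("pics/w5.png",p["img"]);np.save("w5.npy",p,allow_pickle=True)
o=r.get_obs();print(o["ee_pos"],o["width"],np.round(o["joints"],2))
yaw=np.radians(14);s=np.array([.617,.057])
B=R.from_euler('z',14,degrees=True).as_matrix()[:2,:2]
X=[[-20,23-3],]
for q,z in(((0,40),.065),((0,-40),.065),((0,40),.05),((0,-40),.05),((23,20),.05),((-23,20),.05),((23,-20),.05),((-23,-20),.05)):
    print(q,np.round(proj(p,[*(s+B@np.array(q)/1e3),z])[0],1))
```

```text
[ 0.57593266 -0.04784806  0.204599  ] 0.05151600032658241 [ 0.24  0.71 -0.41  1.75  0.38  0.76 -0.57]
(0, 40) [280.6  -2.8]
(0, -40) [328.2 105.6]
(0, 40) [280.6   3.5]
(0, -40) [325.7 105.7]
(23, 20) [320.8  15.4]
(-23, 20) [264.8  45.1]
(23, -20) [342.5  67.4]
(-23, -20) [288.   95.1]
```

View pics/w5.png

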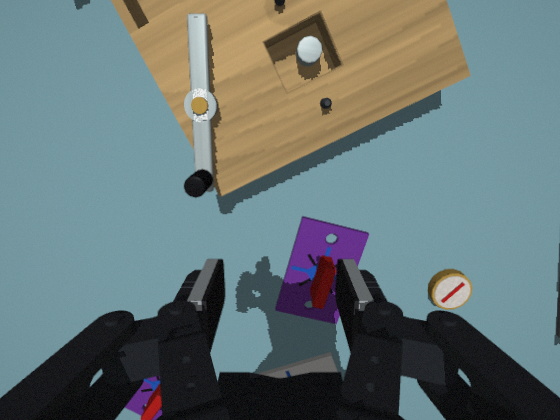

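Run:
```python
from h import *
p=np.load("w5.npy",allow_pickle=True).item()
g=cv2.cvtColor(p["img"],6)
X=np.array([[23,20,50],[-23,20,50],[23,-20,50],[-23,-20,50],[0,-40,57.5]])/1e3
uv=np.array([(320,12),(264,43),(341,65),(287,92.),(326,103.5)])
c=cv2.cornerSubPix(g,uv[:4].astype(np.float32).reshape(-1,1,2),(4,4),(-1,-1),(3,30,.01)).reshape(-1,2)
print(c)
for u in(uv,):
    f=fit_pose([(p,u)],X,[.617,.057,.244]);print(f.x,np.degrees(f.x[2]),np.round(f.fun,1))
# cover from wrist img?
o=r.get_obs()
print(delta([.541,-.295,.16],down(np.radians(-83))))
```

```text
[[319.789     10.992352]
 [262.7198    41.547535]
 [341.5055    64.52712 ]
 [287.52414   93.77369 ]]
[0.61663853 0.05898035 0.24305545] 13.926051572638553 [-0.2  0.6 -0.3 -0.7  0.6 -0.1  0.   0.6 -0.1 -0.4]
[ 4.500e-01  1.120e+00 -6.220e+00  1.000e-02  1.181e+01 -1.000e-02]
```

>>> {"name": "carry_out", "arguments": {
  "plan": [
    {"x": 0.05, "y": 0.1, "z": -0.6, "rx": 0, "ry": 1.1, "rz": 0},
    {"x": 0.1, "y": 0.2, "z": -1.4, "rx": 0, "ry": 2.6, "rz": 0},
    {"x": 0.15, "y": 0.4, "z": -2.2, "rx": 0, "ry": 4.1, "rz": 0},
    {"x": 0.2, "y": 0.5, "z": -3, "rx": 0, "ry": 5.6, "rz": 0},
    {"x": 0.25, "y": 0.7, "z": -3.8, "rx": 0, "ry": 7.1, "rz": 0},
    {"x": 0.3, "y": 0.8, "z": -4.6, "rx": 0, "ry": 8.6, "rz": 0},
    {"x": 0.4, "y": 1, "z": -5.4, "rx": 0, "ry": 10.1, "rz": 0},
    {"x": 0.45, "y": 1.1, "z": -6, "rx": 0, "ry": 11.3, "rz": 0},
    {"x": 0.45, "y": 1.1, "z": -6.2, "rx": 0, "ry": 11.8, "rz": 0},
    {"x": 0.45, "y": 1.1, "z": -6.2, "rx": 0, "ry": 11.8, "rz": 0}
  ],
  "fingers": 0.6
}}

```text
clock: 8.35
ee_pos: [0.5417, -0.294, 0.161]
orientation: [-0.53, 0.468, -0.468, 0.53]
force: [-0.1, 0.7, 0.3]
width: 0.0511
```

Run:
```python
from h import *
for i in range(5): p=r.get_image("wrist")
cv2.imwrite("pics/w6.png",p["img"]);np.save("w6.npy",p,allow_pickle=True)
o=r.get_obs();print(o["clock"],o["ee_pos"],o["width"],np.round(o["joints"],2),np.degrees(R.from_quat(o["orientation"]).as_euler('zyx')))
```

```text
8.6 [ 0.54218105 -0.29319526  0.16116775] 0.051161805436233686 [ 0.47  0.79 -0.08  1.68  0.09  0.68 -1.11] [ -0.24953899  82.86020583 -89.71123618]
```

View pics/w6.png

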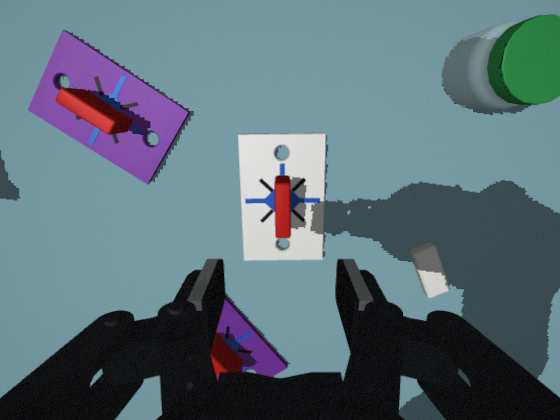

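Run:
```python
from h import *
p=np.load("w6.npy",allow_pickle=True).item()
g=cv2.cvtColor(p["img"],6)
X=np.array([[55,35,6],[55,-35,6],[-55,35,6],[-55,-35,6],[40,0,6]])/1e3
uv=np.array([(238,134),(327,133),(244,260),(325,260.),(282,152)])
f=fit_pose([(p,uv)],X,[.541,-.295,.12]);print(f.x,np.degrees(f.x[2]),np.round(f.fun,1))
T=np.array([f.x[0],f.x[1],.033])
print(delta(T,down(f.x[2]-np.pi/2)))
b=p["img"].astype(int);m=((b[...,2]>110)&(b[...,1]<70)&(b[...,0]<70));m[:,:240]=0;m[:,330:]=0;m[260:]=0
print(np.argwhere(m).min(0),np.argwhere(m).max(0),proj(p,[[*(f.x[:2]+R.from_euler('z',f.x[2]).as_matrix()[:2,:2]@np.array(q)),.038] for q in((.022,.006),(.022,-.006),(-.022,.006),(-.022,-.006))]))
```

```text
[ 0.54170397 -0.2958674   0.13927257] 7.979730684206689 [ 0.6  0.4 -1.   0.1  0.7 -0.4 -2.1 -1.4  0.5  0.5]
[ 0.07  3.2  -0.02 -0.01 -0.14 -0.01]
[181 275] [237 289] [[274.92876905 182.75787732]
 [291.19474273 182.53506319]
 [275.9893234  238.29339993]
 [291.45596621 238.09448388]]
```

>>> {"name": "carry_out", "arguments": {
  "plan": [
    {"x": 0.03, "y": 0.2, "z": 0, "rx": 0, "ry": 0, "rz": 0},
    {"x": 0.06, "y": 0.6, "z": -0.02, "rx": 0, "ry": -0.1, "rz": 0},
    {"x": 0.06, "y": 1.1, "z": -0.02, "rx": 0, "ry": -0.14, "rz": 0},
    {"x": 0.06, "y": 1.6, "z": -0.02, "rx": 0, "ry": -0.14, "rz": 0},
    {"x": 0.06, "y": 2.1, "z": -0.02, "rx": 0, "ry": -0.14, "rz": 0},
    {"x": 0.06, "y": 2.5, "z": -0.02, "rx": 0, "ry": -0.14, "rz": 0},
    {"x": 0.06, "y": 2.8, "z": -0.02, "rx": 0, "ry": -0.14, "rz": 0},
    {"x": 0.06, "y": 3.05, "z": -0.02, "rx": 0, "ry": -0.14, "rz": 0},
    {"x": 0.06, "y": 3.2, "z": -0.02, "rx": 0, "ry": -0.14, "rz": 0},
    {"x": 0.06, "y": 3.2, "z": -0.02, "rx": 0, "ry": -0.14, "rz": 0}
  ],
  "fingers": 0.6
}}

```text
clock: 9.85
ee_pos: [0.5411, -0.297, 0.0328]
orientation: [0.533, -0.465, 0.465, -0.533]
force: [-0.4, -0.0, 0.2]
width: 0.0513
```

>>> {"name": "carry_out", "arguments": {
  "plan": [
    {"x": 0, "y": 0, "z": 0, "rx": 0, "ry": 0, "rz": 0},
    {"x": 0, "y": 0, "z": 0, "rx": 0, "ry": 0, "rz": 0},
    {"x": 0, "y": 0, "z": 0, "rx": 0, "ry": 0, "rz": 0},
    {"x": 0, "y": 0, "z": 0, "rx": 0, "ry": 0, "rz": 0},
    {"x": 0, "y": 0, "z": 0, "rx": 0, "ry": 0, "rz": 0},
    {"x": 0, "y": 0, "z": 0, "rx": 0, "ry": 0, "rz": 0},
    {"x": 0, "y": 0, "z": 0, "rx": 0, "ry": 0, "rz": 0},
    {"x": 0, "y": 0, "z": 0, "rx": 0, "ry": 0, "rz": 0},
    {"x": 0, "y": 0, "z": 0, "rx": 0, "ry": 0, "rz": 0},
    {"x": 0, "y": 0, "z": 0, "rx": 0, "ry": 0, "rz": 0}
  ],
  "fingers": 0
}}

```text
clock: 11.1
ee_pos: [0.5416, -0.2972, 0.0336]
orientation: [-0.533, 0.464, -0.465, 0.533]
force: [0.3, 0.7, 5.4]
width: 0.0107
```

>>> {"name": "carry_out", "arguments": {
  "plan": [
    {"x": 0, "y": -0.1, "z": 0, "rx": 0, "ry": 0, "rz": 0},
    {"x": 0, "y": -0.4, "z": 0, "rx": 0, "ry": 0, "rz": 0},
    {"x": 0, "y": -0.9, "z": 0, "rx": 0, "ry": 0, "rz": 0},
    {"x": 0, "y": -1.4, "z": 0, "rx": 0, "ry": 0, "rz": 0},
    {"x": 0, "y": -2, "z": 0, "rx": 0, "ry": 0, "rz": 0},
    {"x": 0, "y": -2.6, "z": 0, "rx": 0, "ry": 0, "rz": 0},
    {"x": 0, "y": -3, "z": 0, "rx": 0, "ry": 0, "rz": 0},
    {"x": 0, "y": -3.3, "z": 0, "rx": 0, "ry": 0, "rz": 0},
    {"x": 0, "y": -3.4, "z": 0, "rx": 0, "ry": 0, "rz": 0},
    {"x": 0, "y": -3.4, "z": 0, "rx": 0, "ry": 0, "rz": 0}
  ],
  "fingers": 0
}}

```text
clock: 12.35
ee_pos: [0.541, -0.2969, 0.1688]
orientation: [0.533, -0.465, 0.465, -0.533]
force: [-0.1, -0.5, -1.2]
width: 0.0109
```

Run:
```python
from h import *
for i in range(3): p=r.get_image("wrist")
cv2.imwrite("pics/w7.png",p["img"]);np.save("w7.npy",p,allow_pickle=True)
o=r.get_obs();print(o["clock"],o["ee_pos"],o["width"],o["force"],np.degrees(R.from_quat(o["orientation"]).as_euler('zyx')))
print(delta([.6166,.059,.165],down(.243)))
```

```text
12.5 [ 0.54067816 -0.2967808   0.1681589 ] 0.010853722197581132 [-0.34584838  0.83983509 -1.14562738] [  0.59482469  82.15749087 -90.5529413 ]
[ -8.55   0.08   3.09   0.   -16.01  -0.02]
```

View pics/w7.png

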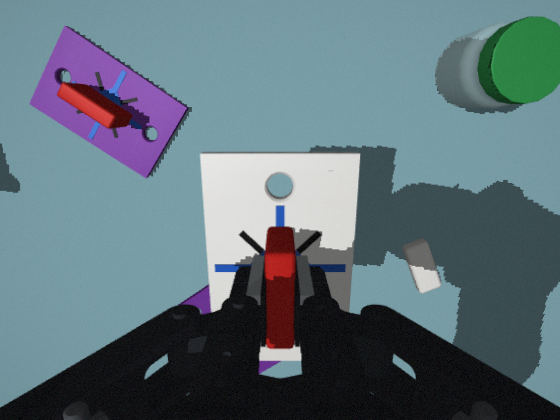

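```bash
cat >> h.py <<'E'
SEAT=np.array([.6166,.0590]);SY=.243
E
python3 - <<'E'
from h import *
p=np.load("w7.npy",allow_pickle=True).item();o=r.get_obs()
z=o["ee_pos"][2]-.0336+.006
X=np.array([[55,35,0],[55,-35,0],[40,0,0]])/1e3+[0,0,z]
f=fit_pose([(p,np.array([(201,153),(360,153),(279.5,185.5)]))],X,[.541,-.295,.14]);print(f.x,np.degrees(f.x[2]),np.round(f.fun,1))
R0=R.from_quat(o["orientation"])
off=R0.inv().apply([*(f.x[:2]-o["ee_pos"][:2]),0]);dy=np.degrees(f.x[2])-(-np.degrees(R0.as_euler('zyx')[1])+90);print("offset tool xyz",off,"yaw err",dy)
Rt=down(SY);t=np.r_[SEAT,0]-Rt.apply([off[0],0,off[2]]);print(t,delta([*t[:2],.165],Rt))
E
```

```text
[ 0.54136215 -0.2971218   0.1355911 ] 7.768797703983215 [-0.5 -0.3 -0.1 -0.1  0.6  0.5]
offset tool xyz [ 4.31133662e-04 -1.18507446e-06  6.31067692e-04] yaw err -0.07371142829655764
[ 6.16333378e-01  5.82837353e-02 -3.50312941e-20] [ -8.54   0.08   3.08   0.   -16.01  -0.02]
```

>>> {"name": "carry_out", "arguments": {
  "plan": [
    {"x": -0.5, "y": 0, "z": 0.2, "rx": 0, "ry": -1, "rz": 0},
    {"x": -1.4, "y": 0, "z": 0.5, "rx": 0, "ry": -2.6, "rz": 0},
    {"x": -2.3, "y": 0, "z": 0.8, "rx": 0, "ry": -4.2, "rz": 0},
    {"x": -3.2, "y": 0, "z": 1.1, "rx": 0, "ry": -5.8, "rz": 0},
    {"x": -4.1, "y": 0, "z": 1.5, "rx": 0, "ry": -7.4, "rz": 0},
    {"x": -5, "y": 0, "z": 1.8, "rx": 0, "ry": -9, "rz": 0},
    {"x": -5.9, "y": 0, "z": 2.1, "rx": 0, "ry": -10.6, "rz": 0},
    {"x": -6.8, "y": 0, "z": 2.4, "rx": 0, "ry": -12.2, "rz": 0},
    {"x": -7.5, "y": 0, "z": 2.7, "rx": 0, "ry": -13.6, "rz": 0},
    {"x": -7.9, "y": 0, "z": 2.85, "rx": 0, "ry": -14.6, "rz": 0}
  ],
  "fingers": 0
}}

```text
clock: 13.75
ee_pos: [0.611, 0.034, 0.1684]
orientation: [-0.706, -0.035, 0.036, 0.707]
force: [1.3, -0.4, -0.3]
width: 0.0109
```

Run:
```python
from h import *
for i in range(4): r.get_image("wrist")
o=r.get_obs();print(o["clock"],o["ee_pos"],o["width"],np.round(o["joints"],2))
print(delta([.6163,.0583,.125],down(SY)))
```

```text
13.95 [0.61055542 0.03076928 0.16833959] 0.010933256769819223 [ 0.13  0.81 -0.46  1.68  0.48  0.77 -0.46]
[ 0.21  1.08  0.67  0.01 -1.43 -0.01]
```

>>> {"name": "carry_out", "arguments": {
  "plan": [
    {"x": 0.03, "y": 0, "z": 0.1, "rx": 0, "ry": -0.2, "rz": 0},
    {"x": 0.1, "y": 0.1, "z": 0.3, "rx": 0, "ry": -0.7, "rz": 0},
    {"x": 0.15, "y": 0.3, "z": 0.5, "rx": 0, "ry": -1.1, "rz": 0},
    {"x": 0.21, "y": 0.6, "z": 0.62, "rx": 0, "ry": -1.43, "rz": 0},
    {"x": 0.21, "y": 0.8, "z": 0.67, "rx": 0, "ry": -1.43, "rz": 0},
    {"x": 0.21, "y": 1, "z": 0.67, "rx": 0, "ry": -1.43, "rz": 0},
    {"x": 0.21, "y": 1.2, "z": 0.67, "rx": 0, "ry": -1.43, "rz": 0},
    {"x": 0.21, "y": 1.33, "z": 0.67, "rx": 0, "ry": -1.43, "rz": 0},
    {"x": 0.21, "y": 1.33, "z": 0.67, "rx": 0, "ry": -1.43, "rz": 0},
    {"x": 0.21, "y": 1.33, "z": 0.67, "rx": 0, "ry": -1.43, "rz": 0}
  ],
  "fingers": 0
}}

```text
clock: 15.2
ee_pos: [0.617, 0.0591, 0.116]
orientation: [0.702, 0.087, -0.086, -0.702]
force: [0.6, 1.3, -0.2]
width: 0.0108
```

Run:
```python
from h import *
for i in range(4): p=r.get_image("wrist")
cv2.imwrite("pics/w8.png",cv2.resize(p["img"][60:340,130:430],None,fx=2,fy=2));np.save("w8.npy",p,allow_pickle=True)
t=r.get_image("scene");cv2.imwrite("pics/s8.png",t["img"])
o=r.get_obs();print(o["clock"],o["ee_pos"],o["width"],o["force"])
print(delta([.6163,.0583,.1],down(SY)))
# project expected pin tops
for q in(.04,-.04): print(proj(p,[*(SEAT+R.from_euler('z',SY).as_matrix()[:2,:2]@[0,q]),.065]),proj(p,[*(SEAT+R.from_euler('z',SY).as_matrix()[:2,:2]@[0,q]),o["ee_pos"][2]-.0276]))
```

```text
15.45 [0.61693393 0.05908551 0.11597128] 0.010884481540189839 [-0.12312004  0.54860285 -1.24460326]
[-0.02  0.4  -0.02  0.    0.02  0.  ]
[[278.5078721  175.58613812]] [[278.31711326 185.73359771]]
[[278.48211549 309.82683183]] [[278.31688191 335.35875017]]
```

View pics/w8.png

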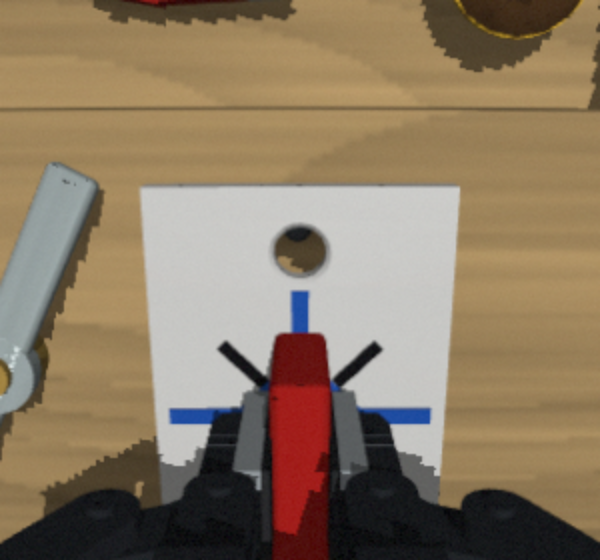

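The +y pin shows through the hole, at about (280,176) against the hole centre (280,185). That parallax matches an aligned cover to within about 0.5 mm, so I lower it slowly.

>>> {"name": "carry_out", "arguments": {
  "plan": [
    {"x": -0.01, "y": 0.1, "z": -0.01, "rx": 0, "ry": 0, "rz": 0},
    {"x": -0.01, "y": 0.25, "z": -0.01, "rx": 0, "ry": 0, "rz": 0},
    {"x": -0.01, "y": 0.35, "z": -0.01, "rx": 0, "ry": 0, "rz": 0},
    {"x": -0.01, "y": 0.45, "z": -0.01, "rx": 0, "ry": 0, "rz": 0},
    {"x": -0.01, "y": 0.53, "z": -0.01, "rx": 0, "ry": 0, "rz": 0},
    {"x": -0.01, "y": 0.6, "z": -0.01, "rx": 0, "ry": 0, "rz": 0},
    {"x": -0.01, "y": 0.66, "z": -0.01, "rx": 0, "ry": 0, "rz": 0},
    {"x": -0.01, "y": 0.71, "z": -0.01, "rx": 0, "ry": 0, "rz": 0},
    {"x": -0.01, "y": 0.75, "z": -0.01, "rx": 0, "ry": 0, "rz": 0},
    {"x": -0.01, "y": 0.75, "z": -0.01, "rx": 0, "ry": 0, "rz": 0}
  ],
  "fingers": 0
}}

```text
clock: 16.7
ee_pos: [0.6165, 0.0585, 0.0857]
orientation: [0.702, 0.086, -0.086, -0.702]
force: [0.5, 0.1, -1.4]
width: 0.0111
```

No contact force, and about 2 mm still to go.

>>> {"name": "carry_out", "arguments": {
  "plan": [
    {"x": 0, "y": 0.01, "z": 0, "rx": 0, "ry": 0, "rz": 0},
    {"x": 0, "y": 0.02, "z": 0, "rx": 0, "ry": 0, "rz": 0},
    {"x": 0, "y": 0.03, "z": 0, "rx": 0, "ry": 0, "rz": 0},
    {"x": 0, "y": 0.04, "z": 0, "rx": 0, "ry": 0, "rz": 0},
    {"x": 0, "y": 0.05, "z": 0, "rx": 0, "ry": 0, "rz": 0},
    {"x": 0, "y": 0.06, "z": 0, "rx": 0, "ry": 0, "rz": 0},
    {"x": 0, "y": 0.07, "z": 0, "rx": 0, "ry": 0, "rz": 0},
    {"x": 0, "y": 0.08, "z": 0, "rx": 0, "ry": 0, "rz": 0},
    {"x": 0, "y": 0.08, "z": 0, "rx": 0, "ry": 0, "rz": 0},
    {"x": 0, "y": 0.08, "z": 0, "rx": 0, "ry": 0, "rz": 0}
  ],
  "fingers": 0
}}

```text
clock: 17.95
ee_pos: [0.6165, 0.0586, 0.0836]
orientation: [0.702, 0.086, -0.086, -0.702]
force: [-2.5, -0.4, 8.5]
width: 0.0107
```

>>> {"name": "carry_out", "arguments": {
  "plan": [
    {"x": 0, "y": 0.06, "z": 0, "rx": 0, "ry": 0, "rz": 0},
    {"x": 0, "y": 0.06, "z": 0, "rx": 0, "ry": 0, "rz": 0},
    {"x": 0, "y": 0.06, "z": 0, "rx": 0, "ry": 0, "rz": 0},
    {"x": 0, "y": -0.1, "z": 0, "rx": 0, "ry": 0, "rz": 0},
    {"x": 0, "y": -0.4, "z": 0, "rx": 0, "ry": 0, "rz": 0},
    {"x": 0, "y": -0.9, "z": 0, "rx": 0, "ry": 0, "rz": 0},
    {"x": 0, "y": -1.5, "z": 0, "rx": 0, "ry": 0, "rz": 0},
    {"x": 0, "y": -2.1, "z": 0, "rx": 0, "ry": 0, "rz": 0},
    {"x": 0, "y": -2.5, "z": 0, "rx": 0, "ry": 0, "rz": 0},
    {"x": 0, "y": -2.5, "z": 0, "rx": 0, "ry": 0, "rz": 0}
  ],
  "fingers": 0.45
}}

```text
clock: 19.2
ee_pos: [0.6174, 0.0588, 0.1844]
orientation: [-0.702, -0.087, 0.085, 0.702]
force: [0.4, 0.2, -0.6]
width: 0.0385
```

Run:
```python
from h import *
for i in range(4): p=r.get_image("wrist")
cv2.imwrite("pics/w9.png",p["img"][:300,80:480].repeat(2,0).repeat(2,1));np.save("w9.npy",p,allow_pickle=True)
o=r.get_obs();print(o["clock"],o["ee_pos"],o["width"])
B=R.from_euler('z',SY).as_matrix()[:2,:2]
for q in((35,55),(-35,55),(35,-55),(-35,-55),(0,40),(0,-40)): 
    print(q,[np.round(proj(p,[*(SEAT+B@np.array(q)/1e3),z])[0]-[80,0],1)*2 for z in(.056,.062)])
print(delta([.5217,-.0165,.17],down(np.radians(-12.3))))
```

```text
19.4 [0.61584922 0.05832939 0.18159704] 0.038392195333169184
(35, 55) [array([499.8, 267.8]), array([502.2, 269.2])]
(-35, 55) [array([304.4, 267.6]), array([302.2, 268.8])]
(35, -55) [array([487.8, 545. ]), array([489.6, 552.2])]
(-35, -55) [array([315.2, 544.6]), array([313.4, 551.8])]
(0, 40) [array([402. , 309.6]), array([402. , 311.8])]
(0, -40) [array([401.6, 511. ]), array([401.6, 517.6])]
[-2.74  0.3  -1.24  0.01  4.39 -0.02]
```

View pics/w9.png

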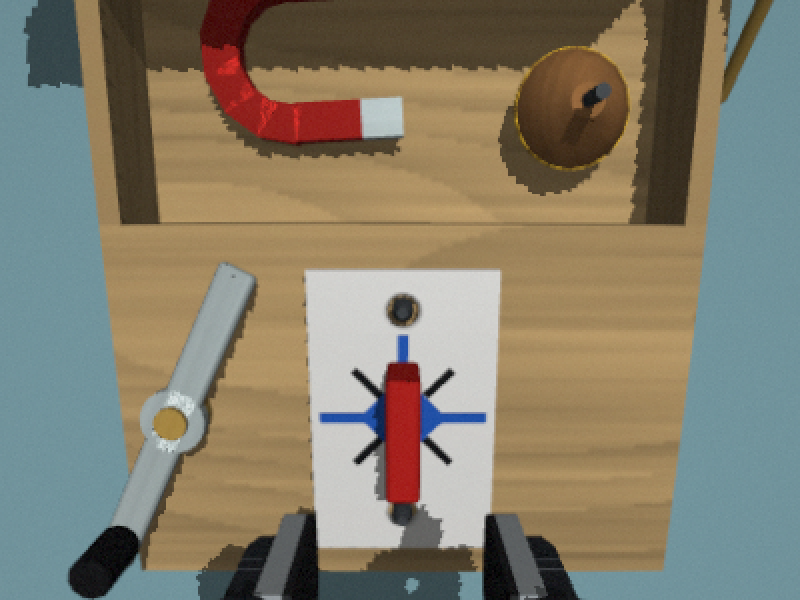

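Both pins stand in their holes, at (402,310) and (402,513). The cover's corners match the flush prediction at z 56 mm. Now I return to the knob.

>>> {"name": "carry_out", "arguments": {
  "plan": [
    {"x": -0.3, "y": 0, "z": -0.1, "rx": 0, "ry": 0.5, "rz": 0},
    {"x": -0.8, "y": 0, "z": -0.4, "rx": 0, "ry": 1.3, "rz": 0},
    {"x": -1.4, "y": 0.1, "z": -0.6, "rx": 0, "ry": 2.2, "rz": 0},
    {"x": -2, "y": 0.1, "z": -0.9, "rx": 0, "ry": 3.2, "rz": 0},
    {"x": -2.4, "y": 0.2, "z": -1.1, "rx": 0, "ry": 4, "rz": 0},
    {"x": -2.7, "y": 0.3, "z": -1.2, "rx": 0, "ry": 4.39, "rz": 0},
    {"x": -2.74, "y": 0.3, "z": -1.24, "rx": 0, "ry": 4.39, "rz": 0},
    {"x": -2.74, "y": 0.3, "z": -1.24, "rx": 0, "ry": 4.39, "rz": 0},
    {"x": -2.74, "y": 0.3, "z": -1.24, "rx": 0, "ry": 4.39, "rz": 0},
    {"x": -2.74, "y": 0.3, "z": -1.24, "rx": 0, "ry": 4.39, "rz": 0}
  ],
  "fingers": 0.45
}}

```text
clock: 20.65
ee_pos: [0.5226, -0.0157, 0.1706]
orientation: [-0.703, 0.075, -0.076, 0.703]
force: [0.1, -0.6, -0.3]
width: 0.0384
```

Run:
```python
from h import *
for i in range(3): p=r.get_image("wrist")
o=r.get_obs();print(o["clock"],o["ee_pos"])
u=proj(p,[.5217,-.0165,.095])[0];x,y=u.astype(int);print(u)
g=p["img"].max(axis=2)[y-30:y+30,x-30:x+30]<45
n,l,st,c=cv2.connectedComponentsWithStats(g.astype(np.uint8));print([(s+[x-30,y-30,0,0,0]).tolist() for s in st[1:] if s[4]>80])
print(delta([.5217,-.0165,.093],down(np.radians(-12.3))))
```

```text
20.8 [ 0.52235308 -0.01593604  0.17058673]
[278.2477386  232.84932129]
[[266, 207, 25, 35, 671]]
[-0.01  1.94 -0.02 -0.   -0.    0.  ]
```

>>> {"name": "carry_out", "arguments": {
  "plan": [
    {"x": 0, "y": 0.2, "z": 0, "rx": 0, "ry": 0, "rz": 0},
    {"x": 0, "y": 0.5, "z": 0, "rx": 0, "ry": 0, "rz": 0},
    {"x": 0, "y": 0.9, "z": 0, "rx": 0, "ry": 0, "rz": 0},
    {"x": 0, "y": 1.3, "z": 0, "rx": 0, "ry": 0, "rz": 0},
    {"x": 0, "y": 1.6, "z": 0, "rx": 0, "ry": 0, "rz": 0},
    {"x": 0, "y": 1.8, "z": 0, "rx": 0, "ry": 0, "rz": 0},
    {"x": 0, "y": 1.94, "z": 0, "rx": 0, "ry": 0, "rz": 0},
    {"x": 0, "y": 1.94, "z": 0, "rx": 0, "ry": 0, "rz": 0},
    {"x": 0, "y": 1.94, "z": 0, "rx": 0, "ry": 0, "rz": 0},
    {"x": 0, "y": 1.94, "z": 0, "rx": 0, "ry": 0, "rz": 0}
  ],
  "fingers": 0.45
}}

```text
clock: 22.05
ee_pos: [0.5224, -0.0161, 0.0933]
orientation: [-0.703, 0.076, -0.076, 0.703]
force: [-0.6, -0.2, -0.3]
width: 0.0387
```

Run:
```python
from h import *
o=r.get_obs();print(o["ee_pos"],o["width"],np.round(o["joints"],2))
cx=np.array([.534,.0375]);p0=o["ee_pos"];R0=R.from_quat(o["orientation"])
for a in [1.1,.95,.8,.65,.5,.35,.2,.1,0,-.05,-.08]:
    k=cx-.055*np.array([np.cos(SY+a),np.sin(SY+a)]);print(a,delta([*k,.093],down(SY+a-np.pi/2),p0,R0))
```

```text
[ 0.52244378 -0.01610438  0.09330393] 0.03869923262683625 [ 0.1   0.83 -0.26  1.99  0.52  0.39 -0.78]
1.1 [-0.02  0.01 -0.   -0.    0.12  0.01]
0.95 [-0.23  0.01  0.01 -0.    1.55  0.01]
0.8 [-0.43  0.01  0.06 -0.    2.99  0.01]
0.65 [-0.62  0.01  0.14 -0.    4.42  0.01]
0.5 [-0.79  0.01  0.25 -0.    5.85  0.01]
0.35 [-0.95  0.01  0.38 -0.    7.28  0.01]
0.2 [-1.09  0.01  0.53 -0.    8.72  0.01]
0.1 [-1.17  0.01  0.64 -0.01  9.67  0.01]
0 [-1.240e+00  1.000e-02  7.600e-01 -1.000e-02  1.063e+01  1.000e-02]
-0.05 [-1.27e+00  1.00e-02  8.30e-01 -1.00e-02  1.11e+01  1.00e-02]
-0.08 [-1.280e+00  1.000e-02  8.600e-01 -1.000e-02  1.139e+01  1.000e-02]
```

>>> {"name": "carry_out", "arguments": {
  "plan": [
    {"x": 0, "y": 0, "z": 0, "rx": 0, "ry": 0, "rz": 0},
    {"x": -0.02, "y": 0, "z": 0, "rx": 0, "ry": 0.1, "rz": 0},
    {"x": -0.23, "y": 0, "z": 0.01, "rx": 0, "ry": 1.5, "rz": 0},
    {"x": -0.43, "y": 0, "z": 0.06, "rx": 0, "ry": 3, "rz": 0},
    {"x": -0.62, "y": 0, "z": 0.14, "rx": 0, "ry": 4.4, "rz": 0},
    {"x": -0.79, "y": 0, "z": 0.25, "rx": 0, "ry": 5.8, "rz": 0},
    {"x": -0.95, "y": 0, "z": 0.38, "rx": 0, "ry": 7.3, "rz": 0},
    {"x": -1.09, "y": 0, "z": 0.53, "rx": 0, "ry": 8.7, "rz": 0},
    {"x": -1.17, "y": 0, "z": 0.64, "rx": 0, "ry": 9.7, "rz": 0},
    {"x": -1.2, "y": 0, "z": 0.7, "rx": 0, "ry": 10.2, "rz": 0}
  ],
  "fingers": 0.22
}}

```text
clock: 23.3
ee_pos: [0.481, 0.0215, 0.093]
orientation: [0.566, -0.424, 0.424, -0.566]
force: [-0.0, -0.7, -0.1]
width: 0.0189
```

Run:
```python
from h import *
o=r.get_obs();print(o["ee_pos"],o["width"],o["force"])
cx=np.array([.534,.0375])
for a in [0.05,0,-.05,-.1]:
    k=cx-.055*np.array([np.cos(SY+a),np.sin(SY+a)]);print(a,delta([*k,.093],down(SY+a-np.pi/2)))
```

```text
[0.48095881 0.02150968 0.09300281] 0.0189326444784449 [-0.01692848 -0.67709461 -0.11579386]
0.05 [ 0.    0.    0.01  0.   -0.07  0.  ]
0 [-0.07  0.    0.01  0.    0.41  0.  ]
-0.05 [-0.14  0.    0.02  0.    0.89  0.  ]
-0.1 [-0.21 -0.    0.02  0.    1.36  0.  ]
```

>>> {"name": "carry_out", "arguments": {
  "plan": [
    {"x": -0.03, "y": 0, "z": 0.01, "rx": 0, "ry": 0.2, "rz": 0},
    {"x": -0.06, "y": 0, "z": 0.01, "rx": 0, "ry": 0.4, "rz": 0},
    {"x": -0.09, "y": 0, "z": 0.01, "rx": 0, "ry": 0.4, "rz": 0},
    {"x": -0.11, "y": 0, "z": 0.02, "rx": 0, "ry": 0.4, "rz": 0},
    {"x": -0.13, "y": 0, "z": 0.02, "rx": 0, "ry": 0.4, "rz": 0},
    {"x": -0.14, "y": 0, "z": 0.02, "rx": 0, "ry": 0.4, "rz": 0},
    {"x": -0.15, "y": 0, "z": 0.02, "rx": 0, "ry": 0.4, "rz": 0},
    {"x": -0.16, "y": 0, "z": 0.02, "rx": 0, "ry": 0.4, "rz": 0},
    {"x": -0.17, "y": 0, "z": 0.02, "rx": 0, "ry": 0.4, "rz": 0},
    {"x": -0.17, "y": 0, "z": 0.02, "rx": 0, "ry": 0.4, "rz": 0}
  ],
  "fingers": 0.22
}}

```text
clock: 24.55
ee_pos: [0.4804, 0.0274, 0.093]
orientation: [0.557, -0.435, 0.436, -0.557]
force: [1.2, -5.1, -1.5]
width: 0.0186
```

>>> {"name": "carry_out", "arguments": {
  "plan": [
    {"x": -0.02, "y": 0, "z": 0, "rx": 0, "ry": 0, "rz": 0},
    {"x": -0.03, "y": 0, "z": 0, "rx": 0, "ry": 0, "rz": 0},
    {"x": -0.04, "y": 0, "z": 0, "rx": 0, "ry": 0, "rz": 0},
    {"x": -0.05, "y": 0, "z": 0, "rx": 0, "ry": 0, "rz": 0},
    {"x": -0.06, "y": 0, "z": 0, "rx": 0, "ry": 0, "rz": 0},
    {"x": -0.06, "y": 0, "z": 0, "rx": 0, "ry": 0, "rz": 0},
    {"x": -0.06, "y": 0, "z": 0, "rx": 0, "ry": 0, "rz": 0},
    {"x": -0.06, "y": 0, "z": 0, "rx": 0, "ry": 0, "rz": 0},
    {"x": -0.06, "y": 0, "z": 0, "rx": 0, "ry": 0, "rz": 0},
    {"x": -0.06, "y": 0, "z": 0, "rx": 0, "ry": 0, "rz": 0}
  ],
  "fingers": 0.22
}}

```text
clock: 25.8
ee_pos: [0.4803, 0.0277, 0.093]
orientation: [0.557, -0.435, 0.437, -0.556]
force: [3.2, -8.7, -1.2]
width: 0.0186
```

The motion stalled while the force rose, so the latch is on its stop. Releasing and lifting away.

>>> {"name": "carry_out", "arguments": {
  "plan": [
    {"x": 0.02, "y": 0, "z": 0, "rx": 0, "ry": 0, "rz": 0},
    {"x": 0, "y": 0, "z": 0, "rx": 0, "ry": 0, "rz": 0},
    {"x": 0, "y": 0, "z": 0, "rx": 0, "ry": 0, "rz": 0},
    {"x": 0, "y": -0.3, "z": 0, "rx": 0, "ry": 0, "rz": 0},
    {"x": 0, "y": -0.8, "z": 0, "rx": 0, "ry": 0, "rz": 0},
    {"x": 0, "y": -1.4, "z": 0, "rx": 0, "ry": 0, "rz": 0},
    {"x": 0, "y": -2, "z": 0, "rx": 0, "ry": 0, "rz": 0},
    {"x": 0, "y": -2.6, "z": 0, "rx": 0, "ry": 0, "rz": 0},
    {"x": 0, "y": -3, "z": 0, "rx": 0, "ry": 0, "rz": 0},
    {"x": 0, "y": -3, "z": 0, "rx": 0, "ry": 0, "rz": 0}
  ],
  "fingers": 0.5
}}

```text
clock: 27.05
ee_pos: [0.4802, 0.0308, 0.2145]
orientation: [-0.557, 0.434, -0.436, 0.558]
force: [0.1, 0.8, -0.1]
width: 0.0426
```

Run:
```python
from h import *
for i in range(4): p=r.get_image("wrist")
cv2.imwrite("pics/w10.png",p["img"]);o=r.get_obs();print(o["clock"],o["ee_pos"],o["force"])
B=R.from_euler('z',SY).as_matrix()[:2,:2]
for n,q,z in(("c1",(35,55),.056),("c2",(-35,55),.056),("c3",(35,-55),.056),("c4",(-35,-55),.056),("nose0",(-23,0),.065),("piv",(-85,0),.065),("knob0",(-140,0),.095)): print(n,np.round(proj(p,[*(SEAT+B@np.array(q)/1e3),z])[0],1))
```

```text
27.25 [0.47898612 0.03059576 0.21242176] [-0.17538364 -0.20675209 -0.43601329]
c1 [211.  -38.6]
c2 [215.2  65. ]
c3 [364.7 -38. ]
c4 [358.9  65.5]
nose0 [287.5  46.1]
piv [286.8 132.5]
knob0 [286.9 211.5]
```

View pics/w10.png

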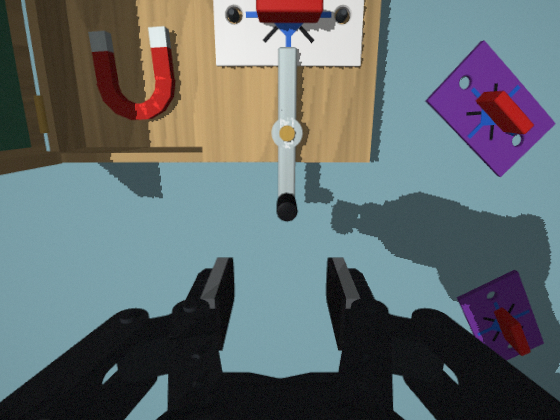

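The nose at (288,47) and the knob at (287,208) match the zero-angle prediction. The cover's edge corners, (216,65) and (360,66), match the seated prediction. Handing in.

```bash
python3 -c "
from rig import r
print(r.job_done())"
```

```text
the job is handed in; nothing more can be done
None
```

The job is done and handed in at about 27 s of the 58 s allowed. I swung the latch to about 1.1 rad, lowered the white cover onto both pins, then swung the latch back to its stop and moved the arm clear.

- **Cover:** contact came at the expected height, with about 8.5 N on the wrist. After release, both pins stood in their holes and the corners matched the flush prediction to about a pixel.
- **Latch:** the push back stalled with the force rising to about 9 N, which is the stop. In the last picture the nose, pivot and knob lay within about 4 px of the zero-angle prediction, with the nose over the cover's edge.
- **Other things:** I touched nothing else. I saw the slug standing in its well before the cover went on, but it can't be seen now.
- **Disagreements:** the scene and top cameras differed by 3–6 mm in x (the knob most), so I used the wrist camera for the fine positions. One early wrist measurement was taken while the arm was still moving, so I repeated it.

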